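# Add a slotted counterweight to the microscope arm

## Task

Slide the loose large slotted weight onto the stem of the balance arm, sideways from the stand's open front, on top of the weight already there; let it drop fully home over that one's collar, then turn it so that its slot points the opposite way to the lower weight's slot. Go gently: the stem sits in a rubber bush and must not be pushed hard, and the lower weight must stay as it is turned now. Leave the other things on the table alone.

Things in the scene. Friction and masses are not known exactly. Their poses are not given: they have to be found in the camera images.
- weight: the loose large slotted weight: dark steel disc, 54 mm across, 18 mm thick, 0.2 to 0.35 kg, flat on the table, right way up. Origin: centre of its underside, z up, x along its slot. Two flats on the rim, 49 mm apart and 22 mm long, face its own +y and -y: grip it there from above. A collar on top (24 mm across, 3 mm high); a recess below (27 mm across, 4 mm deep) drops over another's collar
- stand: tail of the microscope's balance arm: a white block 125 x 136 mm, 50 mm high, fixed to the table. Origin: centre of its underside, z up. Its stem (upright steel rod 8 mm in diameter) is clamped in a cross-slide, up to 6 mm off the line through this origin along the stand's x, and up to 8 mm along y: this is not measured, find it by feel or sight. The stand's front, its -x side, faces the robot
- small_weight: bystander: a small slotted weight, 36 mm in diameter and 8 mm thick, flat on the table, origin at the centre of its underside
- objective: bystander: a steel microscope objective 24 mm in diameter and 40 mm tall, standing, origin at the centre of its underside
- eyepiece: bystander: a black eyepiece 36 mm in diameter and 54 mm tall, standing, origin at the centre of its underside
- weight_slot (a point): middle of the slot's mouth on the loose weight's rim, 27 mm along its own +x, 9 mm above its underside. The slot, 10 mm wide, goes right through and runs from the weight's centre (round end, 5 mm radius about the centre) out along +x; from 17 mm on it flares to 20 mm wide at the rim, a lead-in. It cuts the collar too
- guard (a point): middle of the stand's open front, 45 mm in front of its origin, level with the cheek tops, 114 mm above the table. Aluminium cheeks along the sides, inner faces 62 mm to either side of the origin, reach from here to 60 mm behind the origin. The new weight goes in here along the stand's +x, slot first. The stem gives sideways in a rubber bush, 12 N per mm; more than 15 N harms it
- cap_level (a point): point 125 mm above the table over the stand's origin, level with the top of the stem's black cap (26 mm in diameter, on the stem, wherever that stands). Underside of the cap: 113 mm. A weight (21 mm tall with its collar) slides in under it and over the lower weight's collar with its underside 82 to 91 mm above the table; fully home, its underside is at 78 mm
- lower_weight (a joint): turn (rad) of the weight already on the stem, identical to the loose one, underside 60 mm, top 78 mm, collar top 81 mm above the table. 0: its slot looks along the stand's -y; positive is anticlockwise seen from above. Friction (0.15 N m) holds it unless it is pressed while the upper one turns. The new weight must turn some 90 degrees anticlockwise from the way it goes on, slot then along the stand's +y

How it is judged:
By the outcome, as a careful person would: the job done as asked, in the order asked, and still so for the second after the job is handed in, with the robot touching nothing.
It also fails if it takes over 67 s, if anything falls off the work surface, if the arm or the gripper's body presses on something with over 40 N, if the wrist force passes 120 N, or if a joint passes its speed limit or range.

## Robot

A 6-joint arm with a two-finger parallel gripper is mounted at the origin on the work surface. World frame = base frame: x ahead of the robot, y to its left, z up, the work surface at z = 0. Lengths are in m, angles in rad, forces in N, time in s.
With the tool pointing down it reaches from about 0.35 to 0.775 m from the base axis. Payload 7.3 kg.
Tool frame: the origin (TCP) lies at the very end of the fingers, on their centre line; the grasp point (between the pads) lies 19 mm behind it; z points along the fingers, y is the line along which they close (so a half turn about z gives the same grasp; the last joint's range is limited). The gripper opens to 92 mm and grips with 3 to 60 N. Pads are 19 mm wide; open, the fingers measure 130 mm over their backs; the gripper's body (75 mm by 190 mm) begins 47 mm behind the grasp point.
Start: joints at [-1.48, 0.342, 1.524, -0, 1.275, -0.146], TCP at [0.123, -0.51, 0.227] pointing down, gripper open.
Joint ranges: [-2.53, 2.53], [-0.77, 2.02], [0.04, 2.7], [-1, 4.14], [0.28, 2.66], [-3.11, 3.11]. Speed limits (rad/s): [2.57, 2.57, 3.14, 3.14, 3.14, 3.14].

## Interface

Orientations are given as [roll, pitch, yaw] about the fixed x, y, z axes, in that order (R = Rz(yaw) Ry(pitch) Rx(roll)).
In Python, from cell import observe, read_camera, get_calibration, hand_in, search_frame gives the robot as it stands.
- The arm moves only by the tool step_arm, never from a script. Its argument "commands" is a list of rows, each an object with "translation": the shift along the tool's x, y, z in mm, a list of three; "roll": the turn about the tool's z in rad. In form: [{"translation": [x, y, z], "roll": roll}, ...]. A call has 1 to 20 rows; each row shifts and turns the commanded pose from where the row before left it, along the tool's axes as they then stand; what a row does not reach is not made up. A row lasts 1/12 s, in which the tool goes at most 41.7 mm and 7.16 degrees, less where a joint would pass 70% of its speed; a pose out of reach is approached as far as the arm can. A call is refused whole if a number of a shift passes 41.7 or a number of a turn 0.125, either way. A call with a gripper value outside its range is refused whole. "fingers" is the opening, from 0 (shut) to 1 (fully open), set as the call begins (left out, the last holds). The fingers move at their own pace and stop on an object; "grip_force" is the grip in N (left out, the last holds). Time passes only in rows, so rows that do not move let the fingers close. It gives the time, the measured TCP pose, the force, the opening and the grip force at its end, in the units of the state.
- observe(): the state, without advancing time (a new reading comes with each control period).
- read_camera(name): name is "scene" or "top" or "wrist"; returns the picture (400x640x3 uint8, red, green, blue); there is no depth.
- get_calibration(name): a dict with "camera_matrix" (3x3 intrinsics, pixels), "world_from_camera" (4x4, takes a point from camera to world coordinates). Camera axes: x right, y up, looking along -z (the intrinsics and any distortion apply to the point x, -y, -z); pixel columns grow to the right and rows downward; lengths in m; the calibration is good to about 2 mm. The wrist camera is an equidistant fisheye: a pixel r from the principal point sees the ray r / f radians off the axis. A picture is of the moment at which its call begins: read the wrist's pose just before it. get_calibration takes no time and is no camera call; for the wrist camera it gives the pose at the moment of the call.
- hand_in(): hands the job in; it is judged then, once.
Trained networks look in the newest picture that a camera, given by its name, has taken for a name from the list of things; names that differ only in an ending like _2 or _b are one class to them, and where a whole thing is asked for, a point or a joint stands for the part that bears it (a point fixed in the world has none). Each returns a list of dicts, best first, with "confidence" (0 to 1); they miss things now and then, are a little off and sometimes report something else, mostly with a low value. They report only what shows in the picture. A call takes as long as a camera call.
- search_frame(camera, name): "at" ([x, y, z] in m, in world coordinates, good to about 4 mm: the middle of the surface that is visible of it).
The state is a dict: "time": time; "qpos": joint angles; "qvel": joint speeds; "joint_efforts": joint torques, N m; "tool_pos": TCP position; "tool_rot": TCP orientation; "contact_force": force on the tool from outside, world axes, zero at the start; "torque": the same for the moment, N m; "opening": finger opening in m; "grip_force": force on a finger pad.
Only numpy, scipy, OpenCV 4.12 (cv2) and the standard library are available. Lean on these libraries where they do the work, as an engineer would, in place of code of your own. Each camera call takes 0.05 s, during which the arm holds its last target. There are 200 camera calls.

## Working session

There is one attempt and no reset: what is moved stays moved. The work goes in short steps, Python scripts to look and compute and a tool call to move; the robot and the scene stay as the last step left them, time stands still between calls to the robot, and variables do not carry over. Pictures are saved under pics/ and viewed, at most 10 in all, crops included, and the job is handed in when it is done.

Besides the shell and the picture viewer there is one more tool, called after ">>>" by a JSON object that holds its "api" and its "payload", one argument or row to a line. step_arm: Moves the arm, as the interface text tells. Its arguments: {"type":"object","properties":{"commands":{"type":"array"},"fingers":{"type":"number"},"grip_force":{"type":"number"}},"required":["commands"]}

```bash
ls; mkdir -p pics; python3 - <<'E'
from cell import *
import cv2
for c in ("scene","top"):
    cv2.imwrite(f"pics/{c}0.png",read_camera(c)[:,:,::-1])
    k=get_calibration(c); print(c,k["camera_matrix"],k["world_from_camera"])
    for n in ("weight","weight_slot","stand","lower_weight","small_weight"):
        print(n,[( [round(x,4) for x in d["at"]],round(d["confidence"],2)) for d in search_frame(c,n)][:3])
s=observe();print(s)
E
```

```text
pics
scene [[469.08391344   0.         317.27708566]
 [  0.         469.08391344 198.3762233 ]
 [  0.           0.           1.        ]] [[-0.80206183 -0.38324189  0.45806384  0.98404518]
 [ 0.59722777 -0.50955364  0.6194143   0.57493503]
 [-0.00397741  0.77037701  0.63757622  0.77544616]
 [ 0.          0.          0.          1.        ]]
weight [([0.5156, -0.2822, 0.0208], 0.86), ([0.5673, 0.1542, 0.0769], 0.34)]
weight_slot [([0.515, -0.2841, 0.0181], 0.86)]
stand [([0.5888, 0.1166, 0.0504], 0.72)]
lower_weight [([0.5853, 0.1218, 0.0518], 0.68), ([0.5659, 0.1526, 0.0779], 0.61)]
small_weight [([0.4364, -0.2644, 0.0072], 0.6)]
top [[433.02242143   0.         321.10474659]
 [  0.         433.02242143 197.18924548]
 [  0.           0.           1.        ]] [[-4.15977856e-03  9.82759124e-01 -1.84843719e-01  3.85518706e-01]
 [-9.99991327e-01 -4.05013544e-03  9.70738548e-04 -8.82199347e-02]
 [ 2.05360068e-04  1.84846154e-01  9.82767448e-01  8.78967780e-01]
 [ 0.00000000e+00  0.00000000e+00  0.00000000e+00  1.00000000e+00]]
weight [([0.5095, -0.2931, 0.0163], 0.96)]
weight_slot [([0.50
[... 179 characters left out ...]
2891, 0.015], 0.19)]
{'time': 0.6, 'qpos': array([-1.47999879e+00,  3.41990168e-01,  1.52412192e+00,  6.60318996e-06,
        1.27539707e+00, -1.46006408e-01]), 'qvel': array([ 0.00085053,  0.00062255, -0.00146868, -0.00037688, -0.0005511 ,
       -0.00039762]), 'joint_efforts': array([ 7.16186751e-04, -4.30926526e+01, -2.44398504e+01,  7.19245663e-02,
        4.81748942e-02,  1.24343919e-05]), 'tool_pos': array([ 0.12318466, -0.5103537 ,  0.22673795]), 'tool_rot': array([3.14150913e+00, 5.89643285e-06, 2.36802027e-01]), 'contact_force': array([ 0.02059479, -0.62607032,  0.12541025]), 'torque': array([ 0.01909186, -0.01357929,  0.03481083]), 'grip_force': 0.0, 'opening': 0.09241426236854543}
```

View pics/scene0.png

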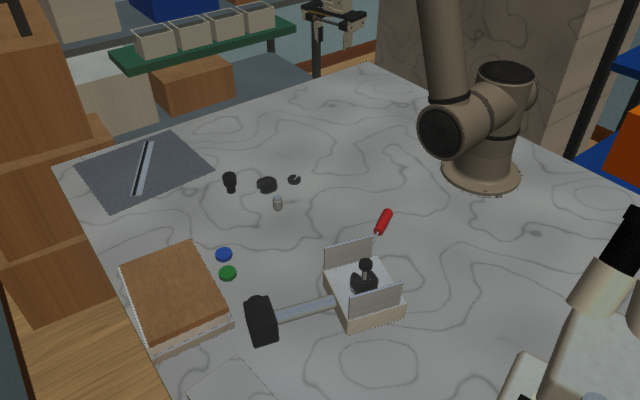

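View pics/top0.png

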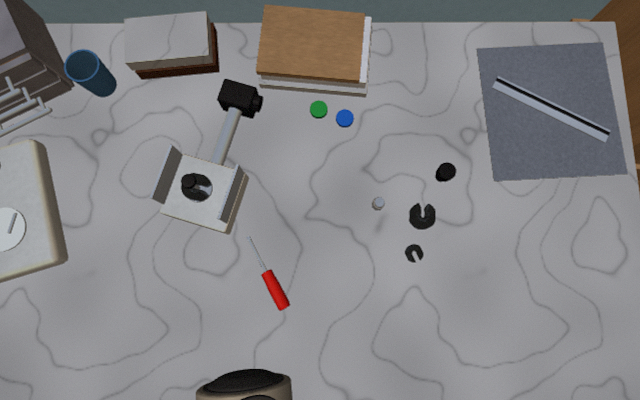

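The scene view shows the weight at (267,185), the small weight at (294,180) and the stand at (365,290). In the top view the weight is at (422,215) with its slot up (+x), and the stand is at (203,190), turned clockwise. I'll zoom in for angles.

```bash
python3 - <<'E'
import cv2,numpy as np
a=cv2.imread("pics/top0.png")
l=cv2.resize(a[135:245,145:255],(560,560)[:2],interpolation=cv2.INTER_CUBIC)
r=cv2.resize(a[195:235,402:442],(240,240),interpolation=cv2.INTER_CUBIC)
o=np.zeros((560,800,3),np.uint8);o[:,:560]=l;o[:240,560:]=r
cv2.imwrite("pics/crop1.png",o)
E
```

```text
(no output)
```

View pics/crop1.png

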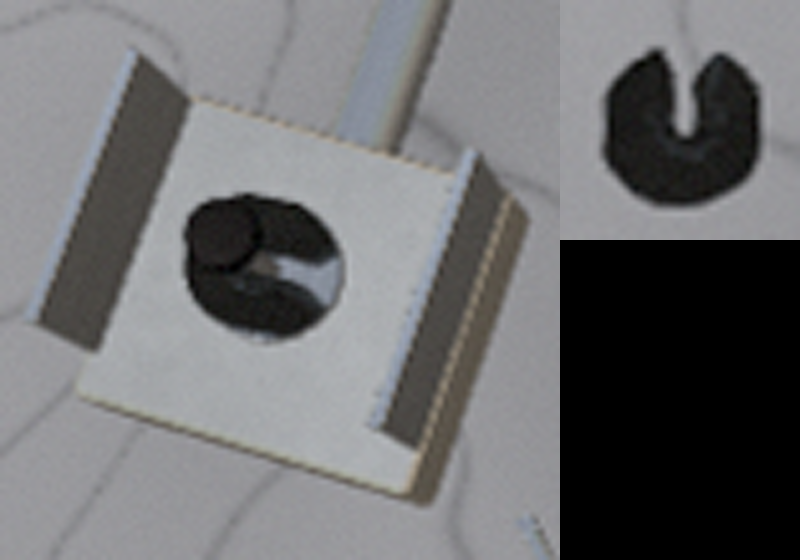

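The crop gives the stand with its cheek tops at (133,50)-(32,320) and (472,150)-(375,428). The cap is at (222,237) and the lower slot points right. The weight has its flats left and right and its slot up.

```bash
cat > h.py <<'E'
import numpy as np
from cell import *
def px2w(cam,uv,z):
    k=get_calibration(cam);K=k["camera_matrix"];T=k["world_from_camera"]
    d=np.array([(uv[0]-K[0,2])/K[0,0],-(uv[1]-K[1,2])/K[1,1],-1.])
    d=T[:3,:3]@d;o=T[:3,3];return (o+d*(z-o[2])/d[2])
E
python3 - <<'E'
from h import *
np.set_printoptions(precision=4,suppress=True)
f=560/110
c=lambda u,v:((u+.5)/f+145-.5,(v+.5)/f+135-.5)
w=lambda u,v,z:px2w("top",c(u,v),z)[:2]
P={n:w(*a) for n,a in dict(LB=(133,50,.114),LF=(32,320,.114),RB=(472,150,.114),RF=(375,428,.114),bLF=(78,395,.05),bRF=(408,495,.05),bLB=(192,97,.05),cap=(222,237,.125),lw=(265,267,.078),slot=(325,278,.069)).items()}
for n in P: print(n,P[n])
for a,b in (("LF","LB"),("RF","RB"),("bLF","bLB"),("bRF","bLF")):
    d=P[b]-P[a];print(a,b,np.linalg.norm(d),np.degrees(np.arctan2(d[1],d[0])))
print((P["LF"]+P["RF"])/2,(P["LB"]+P["RB"])/2, np.linalg.norm(P["LF"]-P["RF"]))
g=lambda u,v:((u-560+.5)/6+402-.5,(v+.5)/6+195-.5)
for n,(u,v,z) in dict(ctr=(683,130,.018),slotend=(684,134,.018),mouth=(686,55,.018),l=(604,130,.012),r=(760,125,.012)).items(): print(n,px2w("top",g(u,v),z))
E
```

```text
LB [0.6293 0.1873]
LF [0.5302 0.2169]
RB [0.5915 0.0636]
RF [0.4912 0.0943]
bLF [0.5132 0.223 ]
bRF [0.4746 0.0962]
bLB [0.6305 0.1861]
cap [0.5574 0.148 ]
lw [0.5567 0.1462]
slot [0.5543 0.1261]
LF LB 0.10349272649234753 -16.67333584237918
RF RB 0.10488255543576028 -17.052515603142897
bLF bLB 0.12298879217264314 -17.439532789191777
bRF bLF 0.13259584796494037 73.06158103476834
[0.5107 0.1556] [0.6104 0.1254] 0.12864282979100347
ctr [ 0.5077 -0.2915  0.018 ]
slotend [ 0.5063 -0.2918  0.018 ]
mouth [ 0.5331 -0.2937  0.018 ]
l [ 0.5087 -0.2663  0.012 ]
r [ 0.5101 -0.319   0.012 ]
```

>>> {"api": "step_arm", "payload": {
  "commands": [
    {"translation": [26.6, -7.7, 3], "roll": 0},
    {"translation": [26.6, -7.7, 3], "roll": 0},
    {"translation": [26.6, -7.7, 3], "roll": 0},
    {"translation": [26.6, -7.7, 3], "roll": 0},
    {"translation": [26.6, -7.7, 3], "roll": 0},
    {"translation": [26.6, -7.7, 3], "roll": 0},
    {"translation": [26.6, -7.7, 3], "roll": 0},
    {"translation": [26.6, -7.7, 3], "roll": 0},
    {"translation": [26.6, -7.7, 3], "roll": 0},
    {"translation": [26.6, -7.7, 3], "roll": 0},
    {"translation": [26.6, -7.7, 3], "roll": 0},
    {"translation": [26.6, -7.7, 3], "roll": 0},
    {"translation": [26.6, -7.7, 3], "roll": 0},
    {"translation": [26.6, -7.7, 3], "roll": 0},
    {"translation": [26.6, -7.7, 3], "roll": 0},
    {"translation": [26.6, -7.7, 3], "roll": 0.07},
    {"translation": [0, 0, 0], "roll": 0.07},
    {"translation": [0, 0, 0], "roll": 0.07},
    {"translation": [0, 0, 0], "roll": 0.07},
    {"translation": [0, 0, 0], "roll": 0}
  ]
}}

```text
time: 2.27
tool_pos: [0.5082, -0.2906, 0.1786]
tool_rot: [-3.142, 0.0, -0.045]
contact_force: [-0.2, 0.2, 0.1]
opening: 0.0919
grip_force: 0.0
```

```bash
python3 - <<'E'
from h import *
import cv2
np.set_printoptions(precision=4,suppress=True)
s=observe();print(s["time"],s["tool_pos"],s["tool_rot"],s["qpos"])
cv2.imwrite("pics/w1.png",read_camera("wrist")[:,:,::-1])
k=get_calibration("wrist");print(k)
for n in ("weight","weight_slot"):
    print(n,search_frame("wrist",n)[:2])
E
```

```text
2.2667 [ 0.5082 -0.2906  0.1786] [-3.1416  0.0002 -0.0452] [-0.6502  0.4919  1.4248 -0.0001  1.225   0.9658]
{'camera_matrix': array([[309.7069,   0.    , 323.6475],
       [  0.    , 309.7069, 204.6895],
       [  0.    ,   0.    ,   1.    ]]), 'world_from_camera': array([[-0.0408,  0.9527,  0.301 ,  0.5903],
       [-0.9992, -0.0386, -0.0133, -0.2943],
       [-0.0011, -0.3013,  0.9535,  0.3368],
       [ 0.    ,  0.    ,  0.    ,  1.    ]])}
weight [{'at': [0.5091, -0.2879, 0.0164], 'confidence': 0.66}]
weight_slot [{'at': [0.5072, -0.2927, 0.0167], 'confidence': 0.56}, {'at': [0.4372, -0.274, 0.0034], 'confidence': 0.41}]
```

View pics/w1.png

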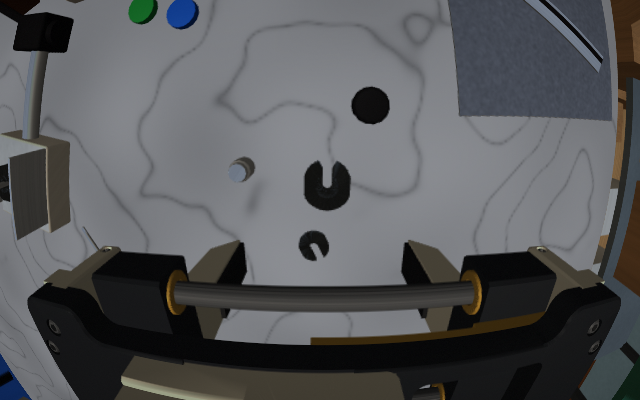

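The weight is at (327,187), slot up. The objective (240,168) and eyepiece (370,105) are clear of the fingers.

```bash
cat >> h.py <<'E'
import cv2
def ortho(img,k,c,z,ang=0,half=.05,s=6000):
    """top-down view of plane z from fisheye; image up = direction ang, left = ang+90deg"""
    n=int(2*half*s);j,i=np.meshgrid(np.arange(n),np.arange(n))
    a=half-(i+.5)/s;b=half-(j+.5)/s
    x=c[0]+a*np.cos(ang)-b*np.sin(ang);y=c[1]+a*np.sin(ang)+b*np.cos(ang)
    T=k["world_from_camera"];p=np.stack([x,y,0*x+z],-1)-T[:3,3];p=p@T[:3,:3]
    X,Y,Z=p[...,0],-p[...,1],-p[...,2];r=np.hypot(X,Y);th=np.arctan2(r,Z);K=k["camera_matrix"]
    u=K[0,2]+K[0,0]*th*X/r;v=K[1,2]+K[1,1]*th*Y/r
    return cv2.remap(img,u.astype(np.float32),v.astype(np.float32),cv2.INTER_CUBIC)
E
python3 - <<'E'
from h import *
k=get_calibration("wrist");img=cv2.imread("pics/w1.png")
o=ortho(img,k,(.508,-.2915),.018,half=.04)
g=cv2.cvtColor(o,cv2.COLOR_BGR2GRAY)
m=cv2.morphologyEx((g<95).astype(np.uint8),cv2.MORPH_OPEN,np.ones((5,5)))
cs,_=cv2.findContours(m,cv2.RETR_EXTERNAL,cv2.CHAIN_APPROX_NONE)
c=max(cs,key=cv2.contourArea);(u,v),r=cv2.minEnclosingCircle(c)
print("circ",.508+.04-v/6000,-.2915+.04-u/6000,r/6)
M=np.zeros_like(m);cv2.drawContours(M,[c],-1,1,-1)
# symmetry axis search
best=[]
for a in np.arange(-12,12,.5):
  for dx in np.arange(-18,19,2):
    R=cv2.getRotationMatrix2D((u,v),a,1);R[0,2]+=240-u-dx;R[1,2]+=240-v
    w=cv2.warpAffine(M,R,(480,480));best.append(((w!=w[:,::-1]).sum(),a,dx))
print(sorted(best)[:6])   # a>0: image rotated ccw to become upright -> weight yaw = -a
cv2.circle(o,(int(u),int(v)),int(r),(0,0,255),1);cv2.drawContours(o,[c],-1,(0,255,0),1)
cv2.imwrite("pics/o1.png",o)
E
```

```text
circ 0.5114002151489259 -0.29386124165852867 28.617116292317707
[(np.int64(1822), np.float64(3.0), np.int64(2)), (np.int64(1968), np.float64(3.5), np.int64(2)), (np.int64(2174), np.float64(2.5), np.int64(2)), (np.int64(2500), np.float64(4.0), np.int64(2)), (np.int64(2694), np.float64(2.0), np.int64(2)), (np.int64(3126), np.float64(4.5), np.int64(2))]
```

View pics/o1.png

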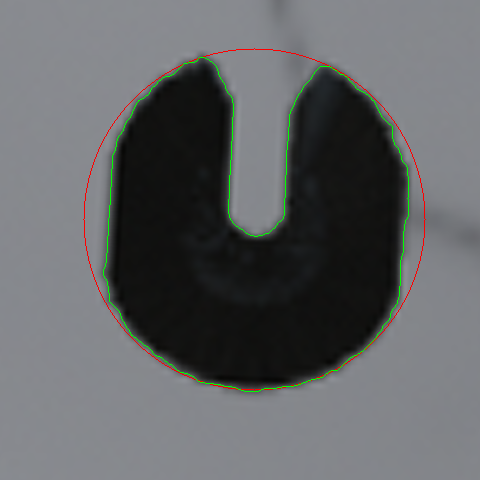

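>>> {"api": "step_arm", "payload": {
  "commands": [
    {"translation": [1.4, 2.9, 15], "roll": 0.007},
    {"translation": [0, 0, 25], "roll": 0},
    {"translation": [0, 0, 25], "roll": 0},
    {"translation": [0, 0, 25], "roll": 0},
    {"translation": [0, 0, 25], "roll": 0},
    {"translation": [0, 0, 25], "roll": 0},
    {"translation": [0, 0, 18], "roll": 0},
    {"translation": [0, 0, 10], "roll": 0},
    {"translation": [0, 0, 5.5], "roll": 0},
    {"translation": [0, 0, 0], "roll": 0},
    {"translation": [0, 0, 0], "roll": 0}
  ]
}}

```text
time: 3.33
tool_pos: [0.5098, -0.2942, 0.006]
tool_rot: [3.141, -0.001, -0.05]
contact_force: [1.4, 0.3, 0.1]
opening: 0.0917
grip_force: 0.0
```

>>> {"api": "step_arm", "payload": {
  "commands": [
    {"translation": [0, 0, 0], "roll": 0},
    {"translation": [0, 0, 0], "roll": 0},
    {"translation": [0, 0, 0], "roll": 0},
    {"translation": [0, 0, 0], "roll": 0},
    {"translation": [0, 0, 0], "roll": 0},
    {"translation": [0, 0, 0], "roll": 0},
    {"translation": [0, 0, 0], "roll": 0},
    {"translation": [0, 0, 0], "roll": 0},
    {"translation": [0, 0, 0], "roll": 0},
    {"translation": [0, 0, 0], "roll": 0}
  ],
  "fingers": 0.3,
  "grip_force": 40
}}

```text
time: 4.17
tool_pos: [0.5093, -0.2938, 0.0053]
tool_rot: [3.141, -0.0, -0.05]
contact_force: [-0.3, -0.7, 1.8]
opening: 0.0483
grip_force: 40.0
```

>>> {"api": "step_arm", "payload": {
  "commands": [
    {"translation": [0, 0, -5], "roll": 0},
    {"translation": [0, 0, -10], "roll": 0},
    {"translation": [0, 0, -20], "roll": 0},
    {"translation": [0, 0, -25], "roll": 0},
    {"translation": [0, 0, -25], "roll": 0},
    {"translation": [0, 0, -25], "roll": 0},
    {"translation": [0, 0, -25], "roll": 0.0617},
    {"translation": [0, 0, -25], "roll": 0.0617},
    {"translation": [0, 0, -15], "roll": 0.0617},
    {"translation": [0, 0, -10], "roll": 0.0617}
  ]
}}

```text
time: 5.0
tool_pos: [0.5098, -0.294, 0.1935]
tool_rot: [3.14, -0.004, -0.3]
contact_force: [0.4, -0.3, -1.4]
opening: 0.0486
grip_force: 40.0
```

>>> {"api": "step_arm", "payload": {
  "commands": [
    {"translation": [-5, -13.6, 0], "roll": 0},
    {"translation": [-9.9, -27.2, 0], "roll": 0},
    {"translation": [-9.9, -27.2, 0], "roll": 0},
    {"translation": [-9.9, -27.2, 0], "roll": 0},
    {"translation": [-9.9, -27.2, 0], "roll": 0},
    {"translation": [-9.9, -27.2, 0], "roll": 0},
    {"translation": [-9.9, -27.2, 0], "roll": 0},
    {"translation": [-9.9, -27.2, 0], "roll": 0},
    {"translation": [-9.9, -27.2, 0], "roll": 0},
    {"translation": [-9.9, -27.2, 0], "roll": 0},
    {"translation": [-9.9, -27.2, 0], "roll": 0},
    {"translation": [-9.9, -27.2, 0], "roll": 0},
    {"translation": [-9.9, -27.2, 0], "roll": 0},
    {"translation": [-9.9, -27.2, 0], "roll": 0},
    {"translation": [-9.9, -27.2, 0], "roll": 0},
    {"translation": [-9.9, -27.2, 0], "roll": 0},
    {"translation": [-5, -13.6, 0], "roll": 0},
    {"translation": [0, 0, 0], "roll": 0},
    {"translation": [0, 0, 0], "roll": 0},
    {"translation": [0, 0, 0], "roll": 0}
  ]
}}

```text
time: 6.67
tool_pos: [0.4844, 0.1685, 0.1899]
tool_rot: [3.141, 0.001, -0.296]
contact_force: [0.6, 0.5, -2.4]
opening: 0.0482
grip_force: 40.0
```

```bash
python3 - <<'E'
from h import *
np.set_printoptions(precision=4,suppress=True)
s=observe();print(s["time"],s["tool_pos"],s["tool_rot"],s["qpos"],s["contact_force"],s["opening"])
img=read_camera("wrist")[:,:,::-1].copy();k=get_calibration("wrist")
cv2.imwrite("pics/w2.png",img)
print(k["world_from_camera"])
a=s["tool_rot"][2];c=(.557,.147)
o=ortho(img,k,c,.125,-.297,half=.06,s=5000)
p=ortho(img,k,c,.078,-.297,half=.045,s=4400)
q=ortho(img,k,(s["tool_pos"][0]+.01,s["tool_pos"][1]),s["tool_pos"][2]-.004+.018,a,half=.04,s=2400)
O=np.zeros((600,800,3),np.uint8);O[:396,:396]=p;O[:400,400:]=cv2.resize(o,(400,400));O[408:600,:192]=q
O[408:600,200:500]=cv2.resize(img[:256],(300,120))[0:0].shape and 0 if 0 else 0
O[400:600,480:800]=cv2.resize(img,(320,200))
cv2.imwrite("pics/o2.png",O)
E
```

```text
6.6667 [0.4844 0.1685 0.1899] [ 3.1408  0.0007 -0.296 ] [ 0.1855  0.3539  1.6141 -0.0005  1.1746  2.0525] [ 0.5632  0.4711 -2.4031] 0.04817149635876804
[[-0.2919  0.9119  0.2886  0.5635]
 [-0.9565 -0.2782 -0.0884  0.144 ]
 [-0.0004 -0.3019  0.9533  0.3482]
 [ 0.      0.      0.      1.    ]]
```

View pics/o2.png

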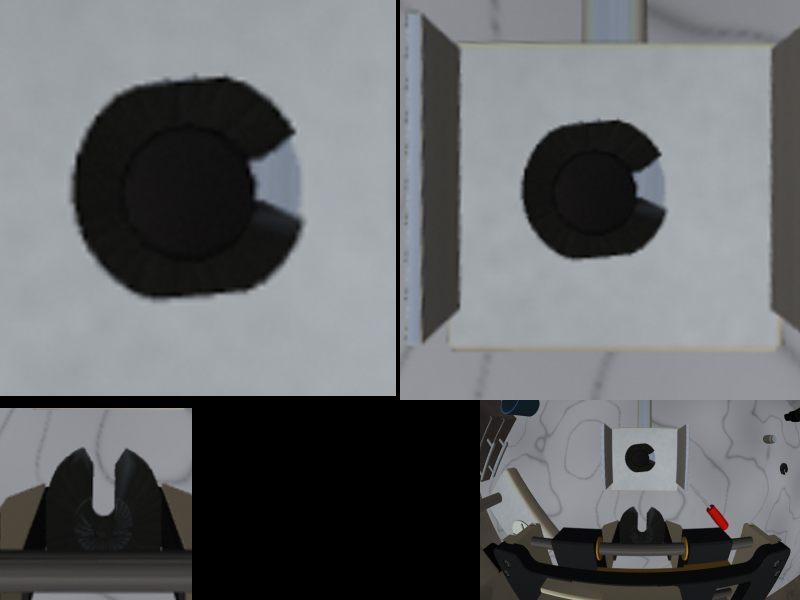

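>>> {"api": "step_arm", "payload": {
  "commands": [
    {"translation": [0, -2.3, 8], "roll": 0},
    {"translation": [0, 0, 16], "roll": 0},
    {"translation": [0, 0, 20], "roll": 0},
    {"translation": [0, 0, 20], "roll": 0},
    {"translation": [0, 0, 16], "roll": 0},
    {"translation": [0, 0, 12], "roll": 0},
    {"translation": [0, 0, 6], "roll": 0},
    {"translation": [5, 0, 0], "roll": 0},
    {"translation": [8, 0, 0], "roll": 0},
    {"translation": [10, 0, 0], "roll": 0},
    {"translation": [8, 0, 0], "roll": 0},
    {"translation": [5, 0, 0], "roll": 0},
    {"translation": [2, 0, 0], "roll": 0},
    {"translation": [0, 0, 0], "roll": 0},
    {"translation": [0, 0, 0], "roll": 0},
    {"translation": [0, 0, 0], "roll": 0}
  ]
}}

```text
time: 8.05
tool_pos: [0.5217, 0.16, 0.0922]
tool_rot: [3.141, 0.0, -0.297]
contact_force: [0.5, -0.4, -3.2]
opening: 0.0486
grip_force: 40.0
```

```bash
python3 - <<'E'
from h import *
np.set_printoptions(precision=4,suppress=True)
s=observe();print(s["time"],s["tool_pos"],s["tool_rot"],s["contact_force"],s["torque"])
img=read_camera("wrist")[:,:,::-1].copy();k=get_calibration("wrist")
a=s["tool_rot"][2];c=s["tool_pos"][:2]+.03*np.array([np.cos(a),np.sin(a)])
print(k["world_from_camera"][:3,3])
A=ortho(img,k,c,.108,a,half=.045,s=4400);B=ortho(img,k,c,.125,a,half=.045,s=4400)
for im in(A,B): cv2.line(im,(198,0),(198,395),(0,0,255),1)
cv2.imwrite("pics/o3.png",np.hstack([A,B]))
E
```

```text
8.05 [0.5217 0.16   0.0922] [ 3.1414  0.0004 -0.2968] [ 0.531  -0.4427 -3.1946] [ 0.0816 -0.0169 -0.0069]
[0.6005 0.1359 0.2503]
```

View pics/o3.png

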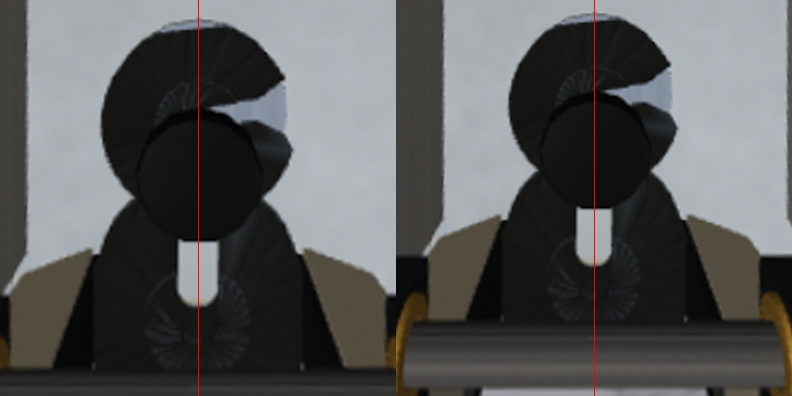

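The held slot (centre column 198) is in line with the cap (about 199). About 40 mm remain to the stem.

>>> {"api": "step_arm", "payload": {
  "commands": [
    {"translation": [3, 0, 0], "roll": 0},
    {"translation": [3, 0, 0], "roll": 0},
    {"translation": [3, 0, 0], "roll": 0},
    {"translation": [2, 0, 0], "roll": 0},
    {"translation": [1, 0, 0], "roll": 0},
    {"translation": [1, 0, 0], "roll": 0},
    {"translation": [1, 0, 0], "roll": 0},
    {"translation": [1, 0, 0], "roll": 0},
    {"translation": [1, 0, 0], "roll": 0},
    {"translation": [1, 0, 0], "roll": 0},
    {"translation": [1, 0, 0], "roll": 0},
    {"translation": [1, 0, 0], "roll": 0}
  ]
}}

```text
time: 9.1
tool_pos: [0.5404, 0.1543, 0.0922]
tool_rot: [3.142, -0.0, -0.297]
contact_force: [0.5, -0.7, -2.5]
opening: 0.0482
grip_force: 40.0
```

>>> {"api": "step_arm", "payload": {
  "commands": [
    {"translation": [1, 0, 0], "roll": 0},
    {"translation": [1, 0, 0], "roll": 0},
    {"translation": [1, 0, 0], "roll": 0},
    {"translation": [1, 0, 0], "roll": 0},
    {"translation": [1, 0, 0], "roll": 0},
    {"translation": [1, 0, 0], "roll": 0}
  ]
}}

```text
time: 9.6
tool_pos: [0.5461, 0.1525, 0.0922]
tool_rot: [3.141, 0.0, -0.297]
contact_force: [-0.1, 0.4, -2.1]
opening: 0.0483
grip_force: 40.0
```

>>> {"api": "step_arm", "payload": {
  "commands": [
    {"translation": [1, 0, 0], "roll": 0},
    {"translation": [1, 0, 0], "roll": 0},
    {"translation": [1, 0, 0], "roll": 0},
    {"translation": [1, 0, 0], "roll": 0},
    {"translation": [1, 0, 0], "roll": 0},
    {"translation": [1, 0, 0], "roll": 0}
  ]
}}

```text
time: 10.1
tool_pos: [0.5518, 0.1508, 0.0922]
tool_rot: [3.141, 0.0, -0.297]
contact_force: [-0.1, -0.8, -2.6]
opening: 0.0487
grip_force: 40.0
```

>>> {"api": "step_arm", "payload": {
  "commands": [
    {"translation": [1, 0, 0], "roll": 0},
    {"translation": [1, 0, 0], "roll": 0},
    {"translation": [1, 0, 0], "roll": 0},
    {"translation": [0.5, 0, 0], "roll": 0},
    {"translation": [0, 0, 0], "roll": 0}
  ]
}}

```text
time: 10.52
tool_pos: [0.5552, 0.1498, 0.0922]
tool_rot: [3.142, -0.0, -0.297]
contact_force: [0.8, -0.1, -2.5]
opening: 0.0489
grip_force: 40.0
```

>>> {"api": "step_arm", "payload": {
  "commands": [
    {"translation": [0.5, 0, 0], "roll": 0},
    {"translation": [0.5, 0, 0], "roll": 0},
    {"translation": [0.5, 0, 0], "roll": 0},
    {"translation": [0.5, 0, 0], "roll": 0},
    {"translation": [0.5, 0, 0], "roll": 0},
    {"translation": [0.5, 0, 0], "roll": 0},
    {"translation": [0, 0, 0], "roll": 0}
  ]
}}

```text
time: 11.1
tool_pos: [0.558, 0.1489, 0.0922]
tool_rot: [3.142, -0.0, -0.297]
contact_force: [0.4, -0.3, -2.3]
opening: 0.0485
grip_force: 40.0
```

>>> {"api": "step_arm", "payload": {
  "commands": [
    {"translation": [0.5, 0, 0], "roll": 0},
    {"translation": [0.4, 0, 0], "roll": 0},
    {"translation": [0, 0, 0], "roll": 0},
    {"translation": [0, 0, 0], "roll": 0}
  ]
}}

```text
time: 11.43
tool_pos: [0.5588, 0.1487, 0.0922]
tool_rot: [3.141, -0.0, -0.297]
contact_force: [-0.5, -0.9, -2.3]
opening: 0.0482
grip_force: 40.0
```

```bash
python3 - <<'E'
from h import *
np.set_printoptions(precision=4,suppress=True)
s=observe();print(s["time"],s["tool_pos"],s["tool_rot"],s["contact_force"],s["torque"])
img=read_camera("wrist")[:,:,::-1].copy();k=get_calibration("wrist")
a=s["tool_rot"][2];c=s["tool_pos"][:2]
A=ortho(img,k,c,.105,a,half=.045,s=4400);B=ortho(img,k,c,.125,a,half=.045,s=4400)
for im in(A,B): cv2.line(im,(198,0),(198,395),(0,0,255),1);cv2.line(im,(0,198),(395,198),(0,0,255),1)
cv2.imwrite("pics/o4.png",np.hstack([A,B]))
E
```

```text
11.4333 [0.5588 0.1487 0.0922] [ 3.1415 -0.     -0.297 ] [-0.459  -0.8513 -2.3385] [0.0361 0.0133 0.0473]
```

View pics/o4.png

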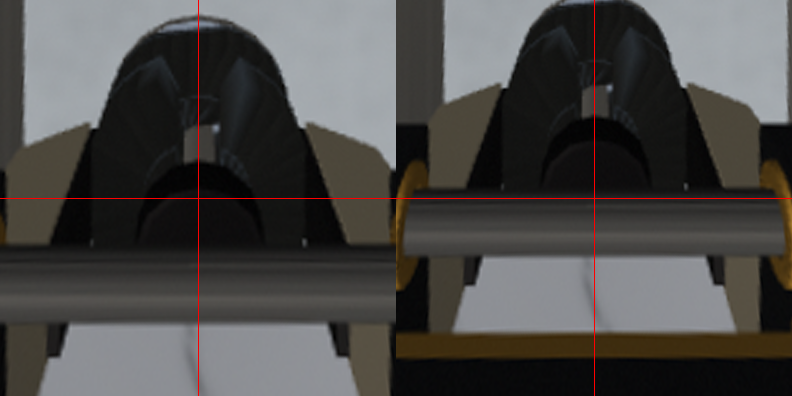

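The stem is visible in the slot and the cap is centred on the tool in the right-hand panel. I'll feel gently for the slot end.

>>> {"api": "step_arm", "payload": {
  "commands": [
    {"translation": [0.3, 0, 0], "roll": 0},
    {"translation": [0.3, 0, 0], "roll": 0},
    {"translation": [0, 0, 0], "roll": 0},
    {"translation": [0, 0, 0], "roll": 0}
  ]
}}

```text
time: 11.82
tool_pos: [0.5593, 0.1485, 0.0922]
tool_rot: [3.141, 0.0, -0.297]
contact_force: [-0.5, -0.8, -1.5]
opening: 0.0486
grip_force: 40.0
```

>>> {"api": "step_arm", "payload": {
  "commands": [
    {"translation": [0.3, 0, 0], "roll": 0},
    {"translation": [0, 0, 0], "roll": 0},
    {"translation": [0, 0, 0], "roll": 0}
  ]
}}

```text
time: 12.07
tool_pos: [0.5594, 0.1484, 0.0922]
tool_rot: [3.141, 0.0, -0.297]
contact_force: [-0.8, -0.1, -2.0]
opening: 0.0485
grip_force: 40.0
```

>>> {"api": "step_arm", "payload": {
  "commands": [
    {"translation": [0.3, 0, 0], "roll": 0},
    {"translation": [0, 0, 0], "roll": 0},
    {"translation": [0, 0, 0], "roll": 0}
  ]
}}

```text
time: 12.32
tool_pos: [0.5597, 0.1484, 0.0921]
tool_rot: [3.141, 0.001, -0.297]
contact_force: [-2.9, 1.0, -0.4]
opening: 0.0486
grip_force: 40.0
```

>>> {"api": "step_arm", "payload": {
  "commands": [
    {"translation": [-0.6, 0, 0], "roll": 0},
    {"translation": [-0.6, 0, 0], "roll": 0},
    {"translation": [0, 0, 0.5], "roll": 0},
    {"translation": [0, 0, 1], "roll": 0},
    {"translation": [0, 0, 1], "roll": 0},
    {"translation": [0, 0, 1], "roll": 0},
    {"translation": [0, 0, 1], "roll": 0},
    {"translation": [0, 0, 1], "roll": 0},
    {"translation": [0, 0, 0], "roll": 0},
    {"translation": [0, 0, 0], "roll": 0}
  ]
}}

```text
time: 13.15
tool_pos: [0.5588, 0.1486, 0.0866]
tool_rot: [3.141, 0.0, -0.297]
contact_force: [-0.7, 0.6, -1.3]
opening: 0.0485
grip_force: 40.0
```

>>> {"api": "step_arm", "payload": {
  "commands": [
    {"translation": [0, 0, 0.5], "roll": 0},
    {"translation": [0, 0, 0.5], "roll": 0},
    {"translation": [0, 0, 0.5], "roll": 0},
    {"translation": [0, 0, 0.5], "roll": 0},
    {"translation": [0, 0, 0], "roll": 0},
    {"translation": [0, 0, 0], "roll": 0}
  ]
}}

```text
time: 13.65
tool_pos: [0.5588, 0.1486, 0.0846]
tool_rot: [3.142, 0.0, -0.297]
contact_force: [0.4, 0.5, -2.9]
opening: 0.0484
grip_force: 40.0
```

>>> {"api": "step_arm", "payload": {
  "commands": [
    {"translation": [0, 0, 0.5], "roll": 0},
    {"translation": [0, 0, 0.4], "roll": 0},
    {"translation": [0, 0, 0], "roll": 0},
    {"translation": [0, 0, 0], "roll": 0}
  ]
}}

```text
time: 13.98
tool_pos: [0.5588, 0.1487, 0.0837]
tool_rot: [3.142, 0.0, -0.297]
contact_force: [0.8, -0.1, -2.6]
opening: 0.0482
grip_force: 40.0
```

>>> {"api": "step_arm", "payload": {
  "commands": [
    {"translation": [0, 0, 0], "roll": 0},
    {"translation": [0, 0, 0], "roll": 0},
    {"translation": [0, 0, 0], "roll": 0},
    {"translation": [0, 0, 0], "roll": 0},
    {"translation": [0, 0, 0], "roll": 0},
    {"translation": [0, 0, 0], "roll": 0}
  ],
  "fingers": 0.59
}}

```text
time: 14.48
tool_pos: [0.5589, 0.1487, 0.0839]
tool_rot: [-3.142, -0.0, -0.297]
contact_force: [0.3, 0.6, 0.2]
opening: 0.0541
grip_force: 0.0
```

```bash
python3 - <<'E'
from h import *
np.set_printoptions(precision=4,suppress=True)
s=observe();print(s["time"],s["tool_pos"],s["tool_rot"],s["contact_force"],s["torque"],s["opening"])
img=read_camera("wrist")[:,:,::-1].copy();k=get_calibration("wrist")
print(search_frame("wrist","weight"))
a=s["tool_rot"][2];c=s["tool_pos"][:2]+.01*np.array([np.cos(a),np.sin(a)])
A=ortho(img,k,c,.096,a,half=.045,s=4400)
sc=read_camera("scene")[:,:,::-1][245:325,325:405]
cv2.imwrite("pics/o5.png",np.hstack([A,cv2.resize(sc,(396,396),interpolation=cv2.INTER_CUBIC)]))
E
```

```text
14.4833 [0.5589 0.1487 0.0839] [-3.1416 -0.0003 -0.297 ] [0.2785 0.5684 0.183 ] [0.044  0.0089 0.0403] 0.05407853062465978
[{'at': [0.5666, 0.1562, 0.0961], 'confidence': 0.6}]
```

View pics/o5.png

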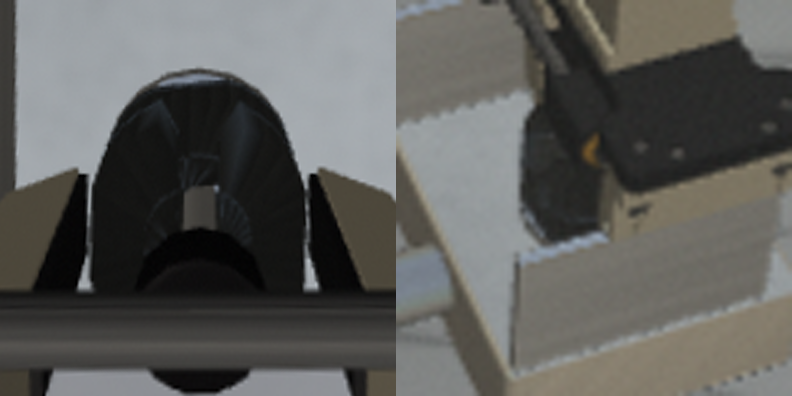

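The weight sits home and free (force 0), with the stem in its slot. Before turning it, I'll measure the lower weight's angle from the earlier picture.

```bash
python3 - <<'E'
from h import *
k=get_calibration("wrist");k["world_from_camera"]=np.array([[-0.2919,0.9119,0.2886,0.5635],[-0.9565,-0.2782,-0.0884,0.144],[-0.0004,-0.3019,0.9533,0.3482],[0,0,0,1]])
img=cv2.imread("pics/w2.png")
o=ortho(img,k,(.5596,.148),.078,-.297,half=.04,s=6000)
g=cv2.cvtColor(o,cv2.COLOR_BGR2GRAY);m=(g<85).astype(np.uint8)
cs,_=cv2.findContours(m,cv2.RETR_EXTERNAL,cv2.CHAIN_APPROX_NONE);c=max(cs,key=cv2.contourArea)[:,0,:]
(u,v),r=cv2.minEnclosingCircle(c);print(u,v,r/6)
for s in (-1,1):
    p=c[(abs(c[:,0]-u)<45)&(np.sign(c[:,1]-v)==s)&(abs(c[:,1]-v)>100)]
    f=np.polyfit(p[:,0],p[:,1],1);print("flat ccw deg",-np.degrees(np.arctan(f[0])),np.polyval(f,u))
M=np.zeros_like(m);cv2.drawContours(M,[c[:,None]],-1,1,-1);b=[]
for a in np.arange(-12,12,.5):
  for d in range(-12,13,2):
    R=cv2.getRotationMatrix2D((u,v),a,1);R[0,2]+=240-u;R[1,2]+=240-v-d
    w=cv2.warpAffine(M,R,(480,480));b.append(((w!=w[::-1]).sum(),-a,d))
print(sorted(b)[:4])
E
```

```text
239.9024200439453 239.9656982421875 26.98412577311198
flat ccw deg 4.78811345466164 92.05518080667967
flat ccw deg 4.856484576604762 386.1658082916114
[(np.int64(980), np.float64(5.5), 0), (np.int64(1004), np.float64(6.0), 0), (np.int64(1332), np.float64(5.0), 0), (np.int64(1338), np.float64(6.5), 0)]
```

>>> {"api": "step_arm", "payload": {
  "commands": [
    {"translation": [0, 0, 0], "roll": 0},
    {"translation": [0, 0, 0], "roll": 0},
    {"translation": [0, 0, 0], "roll": 0},
    {"translation": [0, 0, 0], "roll": 0},
    {"translation": [0, 0, 0], "roll": 0},
    {"translation": [0, 0, 0], "roll": 0}
  ],
  "fingers": 0.4,
  "grip_force": 12
}}

```text
time: 15.13
tool_pos: [0.5588, 0.1487, 0.0838]
tool_rot: [3.142, -0.0, -0.297]
contact_force: [-0.8, 0.3, -0.2]
opening: 0.0491
grip_force: 12.0
```

>>> {"api": "step_arm", "payload": {
  "commands": [
    {"translation": [0, 0, 0], "roll": -0.03},
    {"translation": [0, 0, 0], "roll": -0.05},
    {"translation": [0, 0, 0], "roll": -0.05},
    {"translation": [0, 0, 0], "roll": -0.05},
    {"translation": [0, 0, 0], "roll": -0.05},
    {"translation": [0, 0, 0], "roll": -0.05},
    {"translation": [0, 0, 0], "roll": -0.05}
  ]
}}

```text
time: 15.72
tool_pos: [0.5589, 0.1487, 0.0838]
tool_rot: [3.142, -0.0, 0.035]
contact_force: [-0.1, 1.0, 0.6]
opening: 0.0485
grip_force: 12.0
```

>>> {"api": "step_arm", "payload": {
  "commands": [
    {"translation": [0, 0, 0], "roll": -0.05},
    {"translation": [0, 0, 0], "roll": -0.05},
    {"translation": [0, 0, 0], "roll": -0.05},
    {"translation": [0, 0, 0], "roll": -0.05},
    {"translation": [0, 0, 0], "roll": -0.05},
    {"translation": [0, 0, 0], "roll": -0.05}
  ]
}}

```text
time: 16.22
tool_pos: [0.5589, 0.1487, 0.0838]
tool_rot: [3.141, -0.0, 0.335]
contact_force: [0.3, 0.1, -0.6]
opening: 0.0486
grip_force: 12.0
```

>>> {"api": "step_arm", "payload": {
  "commands": [
    {"translation": [0, 0, 0], "roll": -0.05},
    {"translation": [0, 0, 0], "roll": -0.05},
    {"translation": [0, 0, 0], "roll": -0.05},
    {"translation": [0, 0, 0], "roll": -0.05},
    {"translation": [0, 0, 0], "roll": -0.05},
    {"translation": [0, 0, 0], "roll": -0.05}
  ]
}}

```text
time: 16.72
tool_pos: [0.5588, 0.1487, 0.0838]
tool_rot: [3.142, 0.0, 0.635]
contact_force: [-0.5, 0.3, 0.4]
opening: 0.0491
grip_force: 12.0
```

>>> {"api": "step_arm", "payload": {
  "commands": [
    {"translation": [0, 0, 0], "roll": -0.05},
    {"translation": [0, 0, 0], "roll": -0.05},
    {"translation": [0, 0, 0], "roll": -0.05},
    {"translation": [0, 0, 0], "roll": -0.05},
    {"translation": [0, 0, 0], "roll": -0.05},
    {"translation": [0, 0, 0], "roll": -0.05},
    {"translation": [0, 0, 0], "roll": -0.05}
  ]
}}

```text
time: 17.3
tool_pos: [0.5588, 0.1486, 0.0838]
tool_rot: [3.142, 0.0, 0.985]
contact_force: [0.0, -0.2, 0.0]
opening: 0.0485
grip_force: 12.0
```

>>> {"api": "step_arm", "payload": {
  "commands": [
    {"translation": [0, 0, 0], "roll": -0.05},
    {"translation": [0, 0, 0], "roll": -0.05},
    {"translation": [0, 0, 0], "roll": -0.05},
    {"translation": [0, 0, 0], "roll": -0.05},
    {"translation": [0, 0, 0], "roll": -0.05},
    {"translation": [0, 0, 0], "roll": -0.05},
    {"translation": [0, 0, 0], "roll": -0.05},
    {"translation": [0, 0, 0], "roll": -0.026},
    {"translation": [0, 0, 0], "roll": 0},
    {"translation": [0, 0, 0], "roll": 0}
  ]
}}

```text
time: 18.13
tool_pos: [0.5588, 0.1486, 0.0838]
tool_rot: [-3.142, 0.0, 1.358]
contact_force: [-0.3, -0.5, 0.0]
opening: 0.0488
grip_force: 12.0
```

>>> {"api": "step_arm", "payload": {
  "commands": [
    {"translation": [0, 0, 0], "roll": 0},
    {"translation": [0, 0, 0], "roll": 0},
    {"translation": [0, 0, 0], "roll": 0},
    {"translation": [0, 0, 0], "roll": 0},
    {"translation": [0, 0, 0], "roll": 0},
    {"translation": [0, 0, 0], "roll": 0}
  ],
  "fingers": 0.62
}}

```text
time: 18.63
tool_pos: [0.5588, 0.1486, 0.0838]
tool_rot: [3.142, 0.0, 1.359]
contact_force: [0.4, -0.6, -0.0]
opening: 0.057
grip_force: 0.0
```

>>> {"api": "step_arm", "payload": {
  "commands": [
    {"translation": [0, 0, -2], "roll": 0},
    {"translation": [0, 0, -4], "roll": 0},
    {"translation": [0, 0, -8], "roll": 0},
    {"translation": [0, 0, -12], "roll": 0},
    {"translation": [0, 0, -20], "roll": 0},
    {"translation": [0, 0, -20], "roll": 0},
    {"translation": [0, 0, -20], "roll": 0},
    {"translation": [0, 0, -20], "roll": 0},
    {"translation": [-10, 0, -10], "roll": 0},
    {"translation": [-20, 0, 0], "roll": 0},
    {"translation": [-20, 0, 0], "roll": 0},
    {"translation": [-20, 0, 0], "roll": 0},
    {"translation": [-8, 0, 0], "roll": 0},
    {"translation": [0, 0, 0], "roll": 0},
    {"translation": [0, 0, 0], "roll": 0}
  ]
}}

```text
time: 19.88
tool_pos: [0.5425, 0.0722, 0.1999]
tool_rot: [3.141, -0.0, 1.358]
contact_force: [-0.9, -0.1, 0.3]
opening: 0.0568
grip_force: 0.0
```

```bash
python3 - <<'E'
from h import *
np.set_printoptions(precision=4,suppress=True)
s=observe();print(s["time"],s["tool_pos"],s["contact_force"])
img=read_camera("wrist")[:,:,::-1].copy();k=get_calibration("wrist");print(k["world_from_camera"][:3,3])
A=ortho(img,k,(.5596,.148),.096,-.297,half=.04,s=5000)
B=ortho(img,k,(.5596,.148),.078,-.297,half=.04,s=5000)
g=cv2.cvtColor(A,cv2.COLOR_BGR2GRAY);c=max(cv2.findContours((g<85).astype(np.uint8),0,1)[0],key=cv2.contourArea)[:,0,:]
for sg in(-1,1):
    p=c[(abs(c[:,0]-200)<38)&((c[:,1]-200)*sg>80)]
    f=np.polyfit(p[:,0],p[:,1],1);print(-np.degrees(np.arctan(f[0])),np.polyval(f,200))
sc=read_camera("scene")[:,:,::-1][245:325,325:405]
cv2.imwrite("pics/o6.png",np.hstack([A,cv2.resize(sc,(400,400),interpolation=cv2.INTER_CUBIC)]))
E
```

```text
19.8833 [0.5425 0.0722 0.1999] [-0.9496 -0.0587  0.2754]
[0.5602 0.1524 0.358 ]
3.920626932451673 81.61333333333337
3.5473099310505054 324.6133333333334
```

View pics/o6.png

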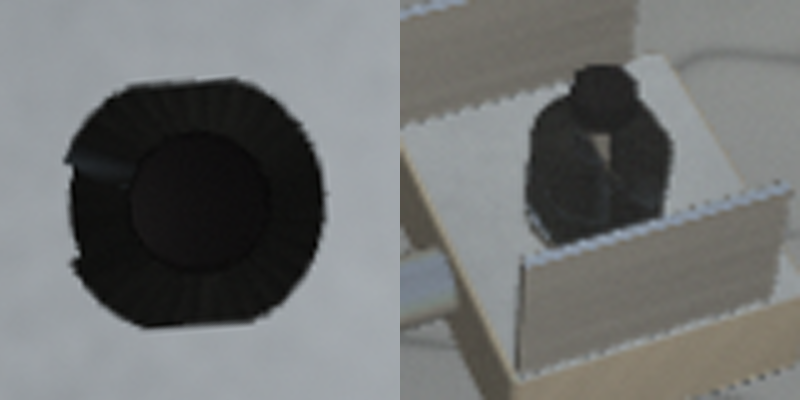

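The upper slot now points left (stand +y), with its flats about 4° round. That matches the lower weight's 4–5°. The stack is flush and clear of the robot.

```bash
python3 -c "from cell import *; print(hand_in())"
```

```text
the job is handed in; nothing more can be done
None
```

The loose weight is on the stem, home over the lower one's collar, with its slot opposite the lower slot to within about 1°, and I handed the job in at about 20 s. The highest force I read against the stem was about 3 N. I did not re-measure the lower weight's turn afterwards, because the upper weight hides it; the force readings during the turn stayed near zero.

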